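# Hook a jar holder into the slotted spice tower, lock it and load the salt shaker

### The arm

A 6-joint arm with a two-finger parallel gripper is mounted at the origin on a cart in front of the work surface, level with it; the furniture and walls round the work are solid. World frame = base frame: x ahead of the robot, y to its left, z up, the work surface at z = 0. Lengths are in mm, angles in rad, forces in N, time in s.
With the tool pointing down it reaches from about 300 to 775 mm from the base axis. Payload 14.6 kg.
Tool frame: the origin (TCP) lies between the finger pads; the fingertips stand 19 mm ahead of it and the grasp point (between the pads) is the TCP; z points along the fingers, y is the line along which they close (so a half turn about z gives the same grasp; the last joint's range is limited). The gripper opens to 94 mm and grips with 3 to 60 N. Pads are 16 mm wide; open, the fingers measure 119 mm over their backs; the gripper's body (75 mm by 177 mm) begins 78 mm behind the grasp point.
Start: joints at [-1.345, 0.3, 1.521, -0, 1.321, -0.067], TCP at [158.742, -526.584, 224.446] pointing down, gripper open.
Joint ranges: [-3.03, 3.03], [-0.79, 2.21], [0.23, 2.52], [-1.04, 4.18], [0, 3.07], [-2.55, 2.55]. Speed limits (rad/s): [2.22, 2.22, 2.57, 3.14, 3.14, 3.14].

### API

Orientations are given as [roll, pitch, yaw] about the fixed x, y, z axes, in that order (R = Rz(yaw) Ry(pitch) Rx(roll)).
In Python, from cell import monitor, imaging, job, find_in, trace gives the robot as it stands. The module is installed in compiled form; this text tells all that it offers.
- The arm moves only by the tool arm_command, never from a script. Its argument "steps" is a list of rows, each a list of 5 numbers: the opening, from 0 (shut) to 1 (fully open), then the shift along the tool's x, y, z in mm, then the turn about the tool's z in degrees. In form: [[gripper, dx, dy, dz, turn], ...]. A call has 1 to 20 rows; each row is the pose to reach, as a shift and turn from the pose commanded when the call began, along the tool's axes at that moment; what a row does not reach only later rows make up. A row lasts 1/8 s, in which the tool goes at most 62.5 mm and 10.7 degrees, less where a joint would pass 70% of its speed; a pose out of reach is approached as far as the arm can. A call with a gripper value outside its range is refused whole. The fingers move at their own pace and stop on an object; "force" is the grip in N (left out, the last holds). Time passes only in rows, so rows that repeat a pose let the fingers close. It gives the time, the measured TCP pose, the force, the opening and the grip force at its end, in the units of the state.
- monitor.read_state(): the state, without advancing time (a new reading comes with each control period).
- imaging.camera(name): name is "scene" or "top"; returns a dict with "img" (480x640x3 uint8, red, green, blue), "mtx" (3x3 intrinsics, pixels), "view" (4x4, takes a point from world to camera coordinates). Camera axes: x right, y down, z forward; pixel columns grow to the right and rows downward; lengths in mm; the calibration is good to about 2 mm. A picture is of the moment at which its call begins. There is no depth.
- job.sign_off(): hands the job in; it is judged then, once.
Trained networks look in a picture, given as the dict that the camera call returned (one of the last four; its "shot" number tells which), for a name from the list of things; names that differ only in an ending like _2 or _b are one class to them, and where a whole thing is asked for, a point or a joint stands for the part that bears it (a point fixed in the world has none). Each returns a list of dicts, best first, with "p" (0 to 1); they miss things now and then, are a little off and sometimes report something else, mostly with a low value. They report only what shows in the picture. A call takes as long as a camera call. They do not tell look-alikes from the thing itself.
- find_in(picture, target): "rect" ([centre column, centre row, width, height] in pixels, round what is visible of it).
- trace(picture, target): "region" (480x640 bool, what is visible of it) and "rect" ([centre column, centre row, width, height] in pixels, round what is visible of it).
The state is a dict: "clock": time; "joints": joint angles; "qd": joint speeds; "effort": joint torques, N m; "eef_pos": TCP position; "eef_rot": TCP orientation; "wrist_force": force on the tool from outside, world axes, zero at the start; "moment": the same for the moment, N m; "finger_gap": finger opening in mm; "finger_force": force on a finger pad.
Only numpy, scipy, OpenCV 4.12 (cv2) and the standard library are available. Lean on these libraries where they do the work, as an engineer would, in place of code of your own. Each camera call takes 0.05 s, during which the arm holds its last target. There are 200 camera calls.

### The job

The loose green jar holder is lying on its side: set it upright on the worktop and let go, take it afresh so that its hooks are free, hook it squarely into the empty upper pair of slots of the grey spice tower, and press it down until it is fully home and the brass catch has snapped out over its top rail. Then stand the salt shaker upright in the middle of that holder. Leave the spice jar on the lower holder, the honey jar, the kitchen timer and the espresso cup where they are.

Things in the scene. Friction and masses are not known exactly. Their poses are not given: they have to be found in the camera images.
- holder_mid (a point): Loose sage-green sheet-metal jar holder: tray 66 mm deep (own x), 62 mm wide (own y), walls 22 mm high, open top, 0.22 kg. The point is the tray's middle, 11 mm above its underside. Own z: up in use; own x: to the back, the hook side. Floor 4, walls 3, back wall 4 mm thick. At the back, side straps flush with the side walls rise to 66 mm and carry a top rail over an open window.
- holder: The same holder, axes alike, origin under the tray's middle. It starts on one side wall, own y up, hooks away from the robot or up to 0.8 rad to its right, underside to the left, holder_mid 31 mm up. There it can be gripped front to back (66 mm) between the hooks, but then a finger bars hooking in. Turned over 30 degrees so that its underside comes down, it tips onto its underside by itself.
- holder_hooks (a point): On the holder, midway between its two hooks, at the back face, 56 mm above the underside; own x to the back. Hooks: 5 mm wide, 24 mm left and right of this point, sticking 10.8 mm out backwards; necks from 4 mm below to 4 mm above this point; behind them tongues hang down to 16 mm below this point, with a 5.8 mm gap to the holder's back.
- holder_rail (a point): Middle of the top of the holder's back rail, 66 mm above its underside and 29 mm behind the tray's middle (own x). The rail is 62 mm wide, 8 mm deep, 6 mm high, its back flush with the holder's back: the place to press down on. Axes as holder_mid.
- top_station (a point): Empty upper place of the fixed grey spice tower: where holder_mid lies when the holder is home, 161 mm above the worktop. Own x points squarely into the upright (away from the robot within 0.25 rad; the holder's own x must point so too), z up. The upright's front face is 33 mm further along x. Upright 76 mm wide, 249 mm high; foot 16 mm high. A fixed holder of the same kind sits 128 mm below.
- upper_slots (a point): Midway between the two upper slots, on the upright's front face, at half their height. Slots: 9 mm wide, 28 mm high, 24 mm left and right of this point; face 4 mm thick, hollow behind. Hooks go straight in along own x with the holder 12 to 20 mm (best 16) above its home height, until its back touches the face; then it goes down by that much. Axes as top_station.
- catch (a joint): Sprung brass catch, 14 mm wide, in the upright between the upper slots: metres pushed in, 0 = out, 0.007 = fully in. It sticks out 5 mm; flat underside 56.5 mm above top_station, ramp on top. The rail pushes it in on the way down (spring 1.4 to 3.2 N; with friction up to about 10 N downward, more than the holder's weight); it springs out over the rail (about 0) when home.
- shaker_mid (a point): Salt shaker for the holder: clear glass, white salt, domed grey top, 44 mm wide, 90 mm high, 0.1 kg, on the worktop. The point is its centre, 45 mm above its foot; foot 44, waist about 40, top 34 mm wide. Standing in the holder its centre is 38 mm above holder_mid; it clears the rail best 3 to 4 mm in front (own -x) of holder_mid.
- salt_shaker: The same salt shaker; origin at the centre of its foot.
- honey_jar: Bystander: squat glass honey jar with a red lid, 64 mm wide, 97 mm high, on the worktop. Origin at the centre of its foot.
- dial_timer: Bystander: cream-coloured round kitchen timer with a dial on top, 72 mm wide, 60 mm high, on the worktop. Origin at the centre of its foot.
- espresso_b: Bystander: small white espresso cup, 64 mm wide, 87 mm over its handle, 50 mm high, on the worktop to the right. Origin at the centre of its foot.
- spice_b: Bystander: spice jar with a red cap, 45 mm wide, 106 mm high, standing in the tower's lower holder; its top is 132 mm above the worktop. Origin at the centre of its foot.
Mind the look-alikes: they are no part of the job. What is shaped like the salt_shaker but blue is not meant.

How it is judged (in metres and radians):
On the way, in this order (a step that is already met when the one before it is completed fails the run):
1. the jar holder stands upright on the worktop, let go (angle between holder_mid's own z axis and vertical below 0.12 rad and height (world z) of holder_mid below 0.016 m and contact force between the fingers and holder below 0.1 N), for 0.2 s.
2. the holder is hooked into the upper slots, fully home, square and level, and the catch is out over its rail (x of holder_mid in the frame of top_station between -0.004 and 0.004 m and y of holder_mid in the frame of top_station between -0.004 and 0.004 m and z of holder_mid in the frame of top_station between -0.004 and 0.004 m and angle between holder_mid's own z axis and vertical below 0.09 rad and angle between the x axis of holder_mid and the x axis of top_station, either way round below 0.08 rad and value of joint catch below 0.0015 m), for 0.2 s.
At the end, for the whole second after the job is handed in: The holder hangs in the upper slots, within 4 mm every way of its home place, level within 0.09 rad, square within 0.08 rad, the catch out over its rail. The salt shaker stands upright in it (0.12 rad), at rest on the tray floor, within 12 mm of the tray's middle both ways (all of step 2 and z of shaker_mid in the frame of holder_mid between 0.034 and 0.042 m and x of shaker_mid in the frame of holder_mid between -0.012 and 0.012 m and y of shaker_mid in the frame of holder_mid between -0.012 and 0.012 m and angle between shaker_mid's own z axis and vertical below 0.12 rad and linear speed of salt_shaker below 0.02 m/s); the robot touches nothing.
It fails at once if the honey jar is moved by more than 25 mm or tipped (distance of honey_jar from where it was at the start of the episode above 0.025 m or angle between honey_jar's own z axis and vertical above 0.4 rad).
It fails at once if the kitchen timer is moved by more than 25 mm or tipped (distance of dial_timer from where it was at the start of the episode above 0.025 m or angle between dial_timer's own z axis and vertical above 0.4 rad).
It fails at once if the espresso cup is moved by more than 25 mm or tipped (distance of espresso_b from where it was at the start of the episode above 0.025 m or angle between espresso_b's own z axis and vertical above 0.4 rad).
It fails at once if the spice jar on the lower holder is moved by more than 25 mm or tipped (distance of spice_b from where it was at the start of the episode above 0.025 m or angle between spice_b's own z axis and vertical above 0.4 rad).
It also fails if it takes over 72 s, if anything falls off the work surface, if the arm or the gripper's body presses on something with over 40 N, if the wrist force passes 120 N, or if a joint passes its speed limit or range.

## Working session

There is one attempt and no reset: what is moved stays moved. The work goes in short steps, Python scripts to look and compute and a tool call to move; the robot and the scene stay as the last step left them, time stands still between calls to the robot, and variables do not carry over. Pictures are saved under pics/ and viewed, at most 10 in all, crops included, and the job is handed in when it is done.

Besides the shell and the picture viewer there is one more tool, called after "Call:" by a JSON object that holds its "api" and its "payload". arm_command: Moves the arm, as the interface text tells. Its arguments: {"type":"object","properties":{"steps":{"type":"array","items":{"type":"array","items":{"type":"number"}}},"force":{"type":"number"}},"required":["steps"]}

```bash
mkdir -p pics; cat > h.py <<'E'
import numpy as np, cv2
from cell import monitor, imaging, job, find_in, trace
from scipy.spatial.transform import Rotation as R
def cam(n): return imaging.camera(n)
def save(c,name,crop=None,s=1):
    im=c['img'][:,:,::-1]
    if crop: x0,y0,x1,y1=crop; im=im[y0:y1,x0:x1]
    cv2.imwrite('pics/'+name,cv2.resize(im,None,fx=s,fy=s,interpolation=cv2.INTER_CUBIC))
def proj(c,P):
    P=np.atleast_2d(P); q=P@c['view'][:3,:3].T+c['view'][:3,3]; q=q@c['mtx'].T; return q[:,:2]/q[:,2:]
def ray(c,uv):
    d=np.linalg.inv(c['mtx'])@np.array([uv[0],uv[1],1.]); Rm=c['view'][:3,:3]
    return -Rm.T@c['view'][:3,3], Rm.T@d
def onz(c,uv,z):
    o,d=ray(c,uv); return o+d*(z-o[2])/d[2]
E
python3 - <<'E'
from h import *
np.set_printoptions(precision=1,suppress=True)
print(monitor.read_state())
for n in('scene','top'):
    c=cam(n); print(n,c['mtx'].tolist(),c['view'].tolist())
    save(c,n+'0.png')
    for t in('holder','salt_shaker','honey_jar','dial_timer','espresso_b','spice_b','catch','top_station','upper_slots','holder_hooks'):
        try: print(t,[(np.round(d['rect'],0).tolist(),round(d['p'],2)) for d in find_in(c,t)])
        except Exception as e: print(t,e)
E
```

```text
{'clock': 0.0, 'joints': array([-1.3,  0.3,  1.5, -0. ,  1.3, -0.1]), 'qd': array([ 0.,  0., -0.,  0.,  0.,  0.]), 'effort': array([ -0. , -53.2, -35.3,   0.1,   0. ,  -0. ]), 'eef_pos': array([ 158.7, -526.3,  223.9]), 'eef_rot': array([-3.1, -0. ,  0.3]), 'wrist_force': array([ 0.5,  0.1, -0.1]), 'moment': array([ 0.,  0., -0.]), 'finger_force': 0.0, 'finger_gap': 93.96096052536511}
scene [[466.33091494343836, 0.0, 329.14656207971166], [0.0, 466.33091494343836, 241.3924174389158], [0.0, 0.0, 1.0]] [[-0.8520624272776369, -0.5230078439176159, -0.021270054592978153, 393.91523313446766], [-0.306923951286212, 0.532118494117854, -0.7890802217421283, 300.90001177021514], [0.42401333487120485, -0.6658173198546236, -0.6139218097062568, 1083.3853763032962], [0.0, 0.0, 0.0, 1.0]]
holder [([387.0, 235.0, 27.0, 30.0], 0.97)]
salt_shaker [([313.0, 340.0, 20.0, 33.0], 0.91), ([293.0, 313.0, 14.0, 34.0], 0.88), ([358.0, 200.0, 18.0, 21.0], 0.5)]
honey_jar [([287.0, 395.0, 28.0, 53.0], 0.74)]
dial_timer [([250.0, 367.0, 30.0, 41.0], 0.75)]
espresso_b [([355.0, 203.0, 14.0, 24.0], 0.79), ([253.0, 36
[... 617 characters left out ...]
004468878731899165, -0.9980605141728275, 1628.2075996320946], [0.0, 0.0, 0.0, 1.0]]
holder [([409.0, 249.0, 33.0, 18.0], 0.53), ([319.0, 248.0, 32.0, 48.0], 0.5)]
salt_shaker [([251.0, 262.0, 17.0, 17.0], 0.54), ([262.0, 228.0, 13.0, 12.0], 0.52)]
honey_jar [([198.0, 274.0, 28.0, 21.0], 0.56)]
dial_timer [([211.0, 233.0, 19.0, 21.0], 0.97), ([197.0, 274.0, 28.0, 19.0], 0.54)]
espresso_b [([444.0, 193.0, 21.0, 20.0], 0.82), ([248.0, 261.0, 18.0, 16.0], 0.51)]
spice_b [([321.0, 252.0, 20.0, 16.0], 0.58), ([407.0, 247.0, 32.0, 16.0], 0.17)]
catch []
top_station [([318.0, 247.0, 36.0, 48.0], 0.94)]
upper_slots [([319.0, 247.0, 35.0, 48.0], 0.74)]
holder_hooks [([408.0, 248.0, 33.0, 22.0], 0.62)]
```

```bash
python3 - <<'E'
from h import *
c=cam('scene'); save(c,'s1.png',(225,170,425,420),2.4*1.0)
c=cam('top'); save(c,'t1.png',(180,170,470,300),2.75)
E
```

```text
(no output)
```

View pics/s1.png

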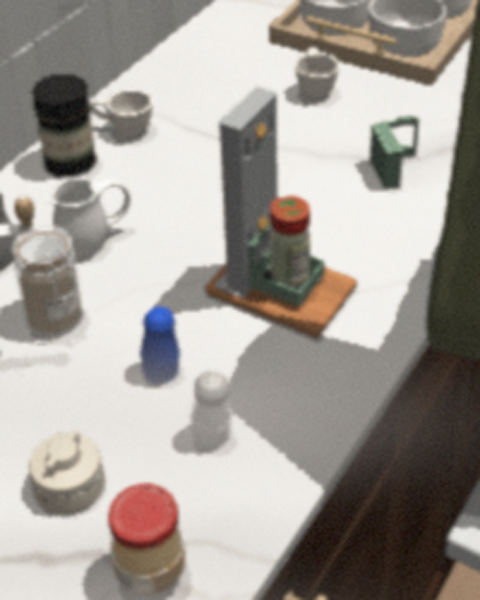

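View pics/t1.png

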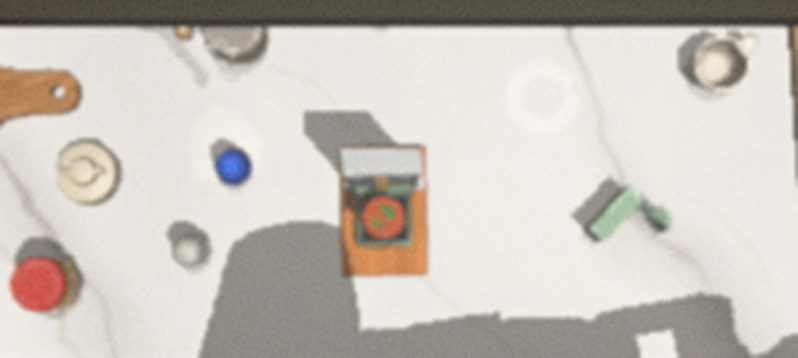

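Seen: the crops show the holder lying on its side, right of the tower (top px ~(408,248), scene ~(387,235)). There are two shakers: a clear one with a grey top at scene (312,341) / top (249,259), and a blue look-alike at scene (292,313) / top (264,230). The clear one is meant. The enlarged crop confirms it.

```bash
cat > fit.py <<'E'
from h import *
from scipy.optimize import minimize
def box(x0,x1,y0,y1,z0,z1):
    return np.array([[x,y,z] for x in(x0,x1) for y in(y0,y1) for z in(z0,z1)],float)
HOLD=[box(-33,33,-31,31,0,4),box(-33,33,-31,-28,0,22),box(-33,33,28,31,0,22),box(-33,-30,-31,31,0,22),box(29,33,-31,31,0,22),
 box(25,33,-31,-26,0,66),box(25,33,26,31,0,66),box(25,33,-31,31,60,66)]+[box(33,43.8,s*24-2.5,s*24+2.5,52,60) for s in(1,-1)]+[box(38.8,43.8,s*24-2.5,s*24+2.5,40,60) for s in(1,-1)]
S=8
def render(c,parts,crop):
    x0,y0,x1,y1=crop; m=np.zeros(((y1-y0)*S,(x1-x0)*S),np.uint8)
    for P in parts:
        uv=(proj(c,P)-[x0,y0]+0.5)*S-0.5
        cv2.fillConvexPoly(m,cv2.convexHull((uv*16).round().astype(np.int32)),255,shift=4)
    return cv2.resize(m,(x1-x0,y1-y0),interpolation=cv2.INTER_AREA)/255.
def soft(mask): return cv2.GaussianBlur(mask.astype(np.float32),(0,0),1.0)
def fit(views,model,p0,step,n=3):
    # views: (cam,mask,crop,weight)
    def cost(p):
        e=0
        for c,m,cr,w in views:
            x0,y0,x1,y1=cr
            e+=np.sum(w[y0:y1,x0:x1]*(soft(render(c,model(p),cr))-soft(m[y0:y1,x0:x1]))**2)
        return e
    best=None
    p=np.array(p0,float)
    for k in range(n):
        r=minimize(cost,p,method='Nelder-Mead',options=dict(initial_simplex=np.vstack([p]+[p+np.eye(len(p))[i]*step[i]/(k+1) for i in range(len(p))]),maxiter=400,xatol=.02,fatol=.01)); p=r.x
    return p,r.fun
def crop(m,b=12):
    ys,xs=np.where(m); return (max(xs.min()-b,0),max(ys.min()-b,0),min(xs.max()+b,640),min(ys.max()+b,480))
E
python3 - <<'E'
from fit import *
np.set_printoptions(precision=2,suppress=True)
cs,ct=cam('scene'),cam('top'); W=np.ones((480,640))
def green(c,near,r=30):
    hsv=cv2.cvtColor(c['img'],cv2.COLOR_RGB2HSV).astype(int); m=(hsv[...,0]>55)&(hsv[...,0]<95)&(hsv[...,1]>50)
    yy,xx=np.mgrid[:480,:640]; return m&(abs(xx-near[0])<r)&(abs(yy-near[1])<r)
def get(c,t,near):
    L=[d for d in trace(c,t) if abs(d['rect'][0]-near[0])<20 and abs(d['rect'][1]-near[1])<20]
    print(t,[(np.round(d['rect'],0),round(d['p'],2),d['region'].sum()) for d in L]); return L[0]['region'] if L else None
hs=get(cs,'holder',(387,235)); ht=get(ct,'holder',(409,249))
gs,gt=green(cs,(387,235),25),green(ct,(409,249))
print('green',gs.sum(),gt.sum())
Rl=lambda yaw: R.from_euler('z',yaw).as_matrix()@np.array([[1,0,0],[0,0,-1],[0,1,0]]).astype(float)
# own y up: columns x=(1,0,0), y=(0,0,1), z=(0,-1,0)
def Rl(yaw): return R.from_euler('z',yaw).as_matrix()@np.array([[1,0,0],[0,0,-1],[0,1,0]],float)
Rl=lambda yaw: R.from_euler('z',yaw).as_matrix()@np.column_stack([[1,0,0],[0,0,1],[0,-1,0]]).astype(float)
def model(p):
    M=Rl(p[2]); o=np.array([p[0],p[1],31])-M@[0,0,11]; return [P@M.T+o for P in HOLD]
p0=onz(ct,(405,248),31)
for nm,(a,b) in dict(net=(hs,ht),green=(gs,gt)).items():
    for V in ('st','s','t'):
        v=[(c,m,crop(m),W) for k,c,m in(('s',cs,a),('t',ct,b)) if m is not None and k in V]
        if v: print(nm,V,fit(v,model,[p0[0],p0[1],-.75],[10,10,.2]))
# shaker etc
for t,near in(('salt_shaker',(249,261)),('honey_jar',(197,274)),('dial_timer',(211,233))):
    m=get(ct,t,near)
    if m is not None: ys,xs=np.where(m); print('   top',onz(ct,(xs.mean(),ys.mean()),{'salt_shaker':60,'honey_jar':80,'dial_timer':50}[t]))
m=get(cs,'salt_shaker',(313,340)); ys,xs=np.where(m); print(onz(cs,(xs.mean(),ys.mean()),45))
mt=get(cs,'top_station',(343,260)); mt2=get(ct,'top_station',(318,247))
ms=get(cs,'spice_b',(346,272)); ms2=get(ct,'spice_b',(321,250))
np.savez('tow.npz',a=mt,b=mt2)
# montage
for nm,c,m,g,cr in(('s',cs,mt,gs,(300,170,420,320)),('t',ct,mt2,gt,(280,200,440,300))):
    c2=dict(c); im=c['img'].copy()
    cnt,_=cv2.findContours((m|g).astype(np.uint8),cv2.RETR_EXTERNAL,cv2.CHAIN_APPROX_NONE); cv2.drawContours(im,cnt,-1,(255,0,255),1)
    c2['img']=im; save(c2,'ov_'+nm+'.png',cr,4)
a=cv2.imread('pics/ov_s.png');b=cv2.imread('pics/ov_t.png'); b=cv2.resize(b,None,fx=.48,fy=.48)
o=np.zeros((600,800,3),np.uint8); o[:a.shape[0],:480]=a[:600]; o[:b.shape[0],482:482+b.shape[1]]=b[:,:318]; cv2.imwrite('pics/ov.png',o)
E
```

```text
holder [(array([389., 233.,  26.,  30.]), 0.67, np.int64(428))]
holder [(array([408., 248.,  30.,  17.]), 0.61, np.int64(221))]
green 7 0
net st (array([ 442.44, -306.76,   -0.77]), np.float64(41.7581227854307))
net s (array([ 442.37, -306.17,   -0.76]), np.float64(10.761482164396142))
net t (array([ 442.41, -307.15,   -0.77]), np.float64(30.526042113264584))Traceback (most recent call last):
  File "<stdin>", line 22, in <module>
  File "fit.py", line 29, in crop
    ys,xs=np.where(m); return (max(xs.min()-b,0),max(ys.min()-b,0),min(xs.max()+b,640),min(ys.max()+b,480))
                                   ~~~~~~^^
    return umr_minimum(a, axis, None, out, keepdims, initial, where)
ValueError: zero-size array to reduction operation minimum which has no identity
```

```bash
cat > tower.py <<'E'
from fit import *
np.set_printoptions(precision=2,suppress=True)
def get(c,t,near):
    L=[d for d in trace(c,t) if abs(d['rect'][0]-near[0])<20 and abs(d['rect'][1]-near[1])<20]
    print(t,[(np.round(d['rect'],0),round(d['p'],2),d['region'].sum()) for d in L]); return L[0]['region'] if L else None
def tmodel(p):
    x,y,yaw,d,ff,fb,fw=p; M=R.from_euler('z',yaw).as_matrix()   # x,y : station
    B=[box(33,33+d,-38,38,0,249),box(ff,fb,-fw,fw,0,16)]+[P+[0,0,22] for P in HOLD[:8]]
    return [P@M.T+[x,y,0] for P in B]
E
python3 - <<'E'
from tower import *
cs,ct=cam('scene'),cam('top'); W=np.ones((480,640))
for t,near,z in(('salt_shaker',(249,261),60),('honey_jar',(197,274),80),('dial_timer',(211,233),50),('espresso_b',(444,193),40)):
    m=get(ct,t,near)
    if m is not None: ys,xs=np.where(m); print('   top',onz(ct,(xs.mean(),ys.mean()),z))
m=get(cs,'salt_shaker',(313,340)); ys,xs=np.where(m); print(onz(cs,(xs.mean(),ys.mean()),45))
mt=get(cs,'top_station',(343,260)); mt2=get(ct,'top_station',(318,247))
js=get(cs,'spice_b',(346,272)); jt=get(ct,'spice_b',(321,250))
K=np.ones((5,5),np.uint8)
wt=lambda j: W if j is None else 1.0-cv2.dilate(j.astype(np.uint8),K)
ws,wt2=wt(js),wt(jt)
p0=[*onz(ct,(320,249),100)[:2],0,35,-60,80,48]
st=[10,10,.1,10,10,10,5]
for V in('st','s','t'):
    v=[a for k,a in(('s',(cs,mt,crop(mt),ws)),('t',(ct,mt2,crop(mt2),wt2))) if k in V]
    p,f=fit(v,tmodel,p0,st,4); print(V,p,f)
    if V=='st': pp=p
for nm,c,m,cr in(('s',cs,mt,(290,180,410,330)),('t',ct,mt2,(280,210,360,290))):
    im=c['img'].copy(); x0,y0,x1,y1=cr; im=cv2.resize(im[y0:y1,x0:x1],None,fx=4,fy=4,interpolation=cv2.INTER_CUBIC)
    def outl(mm,col):
        cnt,_=cv2.findContours(mm.astype(np.uint8),cv2.RETR_EXTERNAL,cv2.CHAIN_APPROX_NONE); cv2.drawContours(im,cnt,-1,col,1)
    outl(cv2.resize(m[y0:y1,x0:x1].astype(np.uint8),None,fx=4,fy=4,interpolation=cv2.INTER_NEAREST),(255,0,255))
    outl(cv2.resize(render(c,tmodel(pp),cr),None,fx=4,fy=4)>.5,(0,255,0))
    if nm=='s': a=im
    else: b=im
o=np.zeros((600,800,3),np.uint8); o[:600,:480]=a; o[:320,480:800]=b; cv2.imwrite('pics/ov.png',o[:,:,::-1])
E
```

```text
salt_shaker [(array([251., 260.,  17.,  17.]), 0.64, np.int64(155))]
   top [401.25 162.12  60.  ]
honey_jar [(array([198., 272.,  29.,  23.]), 0.91, np.int64(464))]
   top [364.56 324.    80.  ]
dial_timer [(array([211., 233.,  22.,  17.]), 0.66, np.int64(418))]
   top [486.97 283.92  50.  ]
espresso_b [(array([444., 195.,  21.,  20.]), 0.62, np.int64(363))]
   top [ 613.39 -434.9    40.  ]
salt_shaker [(array([312., 342.,  21.,  34.]), 0.82, np.int64(464))]
[398.17 176.87  45.  ]
top_station [(array([342., 262.,  60., 106.]), 0.77, np.int64(2726))]
top_station [(array([319., 246.,  30.,  48.]), 0.74, np.int64(1306))]
spice_b [(array([346., 273.,  22.,  38.]), 0.92, np.int64(616))]
spice_b [(array([319., 248.,  15.,  14.]), 0.7, np.int64(194))]
st [441.62 -47.08   0.01  24.97 -67.35  80.53  49.12] 23.08343910010336
s [438.95 -44.53   0.03  26.41 -64.34  85.07  46.27] 6.904043076741897
t [434.51 -48.03   0.01  33.59 -61.06  84.43  49.56] 3.3362476572794746
```

View pics/ov.png

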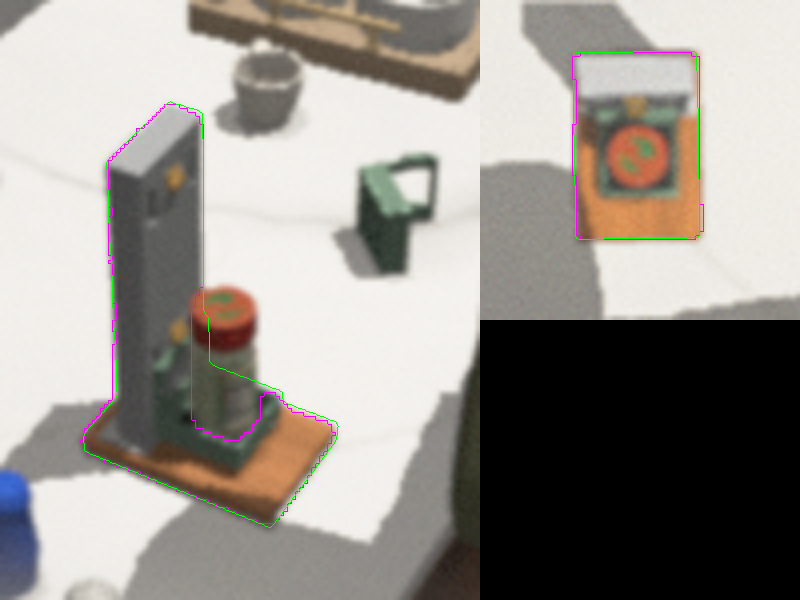

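The overlay shows that the silhouette fits the tower, but its x is loose. I'll refine it on the edges of the upright.

```bash
cat > edge.py <<'E'
from tower import *
from scipy.optimize import least_squares
from scipy.ndimage import map_coordinates
def segs(p,view):
    x,y,yaw,d,ff,fb,fw=p; M=R.from_euler('z',yaw).as_matrix()
    a,b=33,33+d
    L={'tf':((a,-38,249),(a,38,249)),'tb':((b,-38,249),(b,38,249)),'tl':((a,38,249),(b,38,249)),'tr':((a,-38,249),(b,-38,249)),
       'vfl':((a,38,90),(a,38,240)),'vfr':((a,-38,150),(a,-38,240)),'vbl':((b,38,40),(b,38,240)),
       'ff':((ff,-fw,16),(ff,fw,16)),'fl':((ff,fw,16),(fb,fw,16)),'fr':((ff,-fw,16),(fb,-fw,16)),
       'ff0':((ff,-fw,0),(ff,fw,0)),'fl0':((ff,fw,0),(fb,fw,0))}
    use={'s':['tf','tb','tl','vfl','vfr','vbl','ff0','fl0'],'t':['tf','tb','tl','tr','ff','fr']}[view]
    return {k:np.array(L[k],float)@M.T+[x,y,0] for k in use}
def edges(c,p,view,srch=3.0,N=25):
    g=cv2.GaussianBlur(c['img'].astype(np.float32),(0,0),0.7); out=[]
    for k,s in segs(p,view).items():
        P=s[0]+np.linspace(.08,.92,N)[:,None]*(s[1]-s[0]); uv=proj(c,P); t=uv[-1]-uv[0]; n=np.array([-t[1],t[0]])/np.linalg.norm(t)
        o=np.arange(-srch-1,srch+1.01,.25); q=uv[:,None]+o[None,:,None]*n
        v=np.stack([map_coordinates(g[...,i],[q[...,1],q[...,0]],order=1,mode='nearest') for i in range(3)],-1)
        v=v.mean(0)      # mean profile across the segment
        gr=np.linalg.norm(v[4:]-v[:-4],axis=-1); oc=o[2:-2]
        i=gr.argmax(); w=gr*(abs(oc-oc[i])<1); off=(w*oc).sum()/w.sum()
        out.append((k,uv[[0,-1]],n,off,gr.max()))
    return out
def edgefit(cams,p,free,it=6,srch=3.,verbose=False):
    p=np.array(p,float)
    for i in range(it):
        obs=[(v,edges(c,p,v,srch if i<3 else 1.5)) for v,c in cams.items()]
        def f(q):
            pp=p.copy(); pp[free]=q; r=[]
            for v,es in obs:
                S=segs(pp,v); 
                for k,uv,n,off,gm in es:
                    if gm<12: continue
                    s=S[k]; P=s[0]+np.array([.08,.92])[:,None]*(s[1]-s[0]); r+=list((proj(cams[v],P)-uv)@n-off)
            return r
        s=least_squares(f,p[free],loss='soft_l1',f_scale=.3); p[free]=s.x
    if verbose:
        for v,es in obs: print(v,[(k,round(float(off),2),int(gm)) for k,_,_,off,gm in es])
    return p
E
python3 - <<'E'
from edge import *
cs,ct=cam('scene'),cam('top'); F=np.arange(7)
p0=np.array([437,-47,.01,30,-63,83,48.])
for V in('st','s','t'):
    cams={k:{'s':cs,'t':ct}[k] for k in V}
    p=edgefit(cams,p0,F if V!='t' else F,verbose=True); print(V,p,flush=True)
E
```

```text
s [('tf', -0.01, 50), ('tb', -0.0, 28), ('tl', -1.25, 62), ('vfl', -1.38, 10), ('vfr', -0.99, 88), ('vbl', -0.75, 96), ('ff0', 0.48, 72), ('fl0', -0.76, 56)]
t [('tf', -0.51, 54), ('tb', -0.28, 44), ('tl', 0.22, 41), ('tr', 1.76, 24), ('ff', -0.74, 59), ('fr', -1.24, 2)]
st [440.26 -49.28   0.04  25.6  -65.93 -65.87  40.9 ]
s [('tf', 0.0, 53), ('tb', 0.23, 28), ('tl', -0.0, 61), ('vfl', -0.73, 10), ('vfr', -0.22, 89), ('vbl', 0.01, 96), ('ff0', -0.01, 68), ('fl0', 0.05, 26)]
s [440.18 -45.24   0.05  25.62 -64.66 -64.03  53.25]
t [('tf', 0.02, 53), ('tb', -0.07, 49), ('tl', -1.28, 40), ('tr', 1.08, 41), ('ff', -0.02, 60), ('fr', 0.03, 29)]
t [438.74 -51.97   0.01  26.46 -66.05 -66.05  45.16]
```

```bash
cat > mv.py <<'E'
import sys
from h import *
def mv(*T):
    s=monitor.read_state(); p=s['eef_pos']; M=R.from_euler('xyz',s['eef_rot']).as_matrix(); f=np.arctan2(M[1,0],M[0,0])
    print('pos',np.round(p,1),'yaw',round(f,3),'tilt',round(np.degrees(np.arccos(-M[2,2])),2),'gap',round(s['finger_gap'],1),'F',np.round(s['wrist_force'],1),'fz',round(s['finger_force'],1),'t',round(s['clock'],2),'j6',round(s['joints'][5],2))
    for x,y,z,yaw in T:
        d=M.T@(np.array([x,y,z])-p); t=-np.degrees((yaw-f+np.pi)%(2*np.pi)-np.pi); print('->',np.round(d,1),'turn',round(t,1))
if __name__=='__main__': mv(*[tuple(map(float,a.split(','))) for a in sys.argv[1:]])
E
python3 mv.py 418.7,-327,120,0.806 418.7,-327,67,0.806
```

```text
pos [ 158.7 -526.6  224.5] yaw 0.293 tilt 0.0 gap 94.0 F [-0.3  0.2 -0.1] fz 0.0 t 2.05 j6 -0.07
-> [ 306.5 -116.1  104.5] turn -29.4
-> [ 306.5 -116.1  157.5] turn -29.4
```

Call:
{"api": "arm_command", "payload": {"steps": [[0.21,60,-23,10,-6],[0.21,120,-46,20,-12],[0.21,180,-70,30,-18],[0.21,240,-93,50,-24],[0.21,306.5,-116,80,-29.4],[0.21,306.5,-116,120,-29.4],[0.21,306.5,-116,145,-29.4],[0.21,306.5,-116,157.5,-29.4],[0.21,306.5,-116,157.5,-29.4]]}}

```text
clock: 3.18
eef_pos: [418.5, -327.3, 66.9]
eef_rot: [-3.141, 0.0, 0.805]
wrist_force: [0.8, 0.1, 0.8]
finger_gap: 19.6
finger_force: 0.0
```

```bash
python3 - <<'E'
from mv import *
mv()
c=cam('scene'); save(c,'tip0.png',(340,180,440,280),5)
E
```

```text
pos [ 418.5 -327.3   66.9] yaw 0.805 tilt 0.03 gap 19.6 F [0.8 0.1 0.8] fz 0.0 t 3.17 j6 0.03
```

View pics/tip0.png

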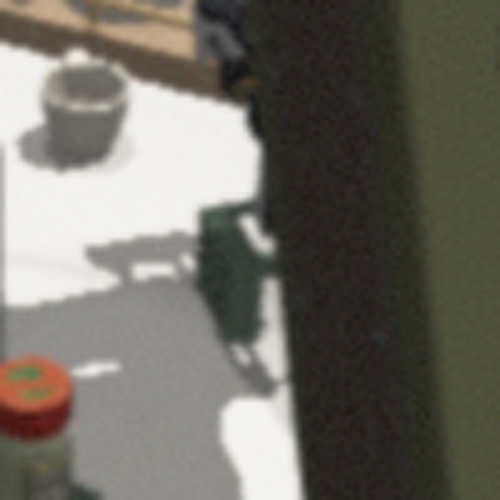

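The finger is beside the holder, which is partly hidden by the arm. Now I'll push the upper rim to the left.

Call:
{"api": "arm_command", "payload": {"steps": [[0.21,6,0,0,0],[0.21,11,0,0,0],[0.21,15,0,0,0],[0.21,19,0,0,0],[0.21,23,0,0,0],[0.21,27,0,0,0],[0.21,31,0,0,0],[0.21,35,0,0,0],[0.21,39,0,0,0],[0.21,43,0,0,0],[0.21,47,0,0,0],[0.21,51,0,0,0],[0.21,51,0,0,0],[0.21,51,0,0,0]]}}

```text
clock: 4.97
eef_pos: [454.0, -290.3, 67.0]
eef_rot: [3.142, -0.0, 0.806]
wrist_force: [-0.5, 0.3, 0.4]
finger_gap: 19.7
finger_force: 0.0
```

```bash
python3 - <<'E'
from mv import *
mv()
c=cam('scene'); a=c; b=cam('top')
save(c,'a.png',(320,160,440,280),4); save(b,'b.png',(360,190,440,290),4)
A=cv2.imread('pics/a.png');B=cv2.imread('pics/b.png'); o=np.zeros((480,800,3),np.uint8); o[:,:480]=A; o[:400,480:]=B; cv2.imwrite('pics/tip1.png',o)
E
```

```text
pos [ 454.  -290.3   67. ] yaw 0.806 tilt 0.0 gap 19.7 F [-0.5  0.3  0.4] fz 0.0 t 4.97 j6 0.13
```

View pics/tip1.png

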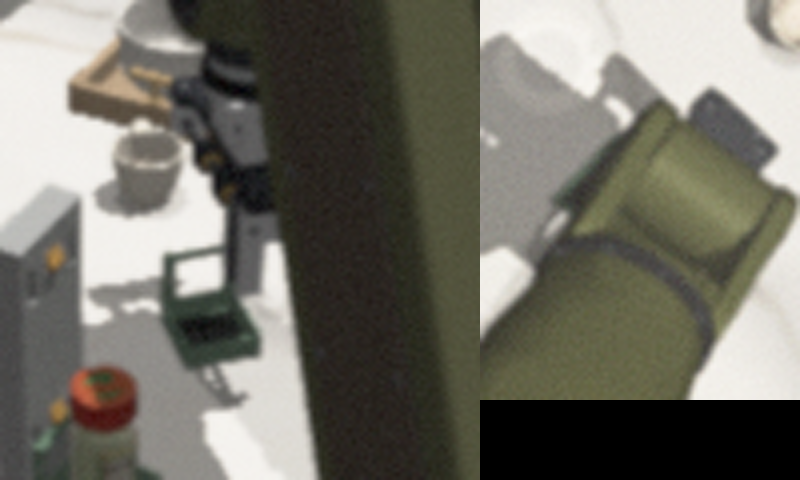

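It tipped onto its underside: it stands upright at scene px ~(373,238), clear of the fingers. I'll back off and measure it.

Call:
{"api": "arm_command", "payload": {"steps": [[0.21,0,0,-40,0],[0.5,-20,0,-95,0],[0.8,-75,0,-120,0],[0.9,-130,0,-130,0],[0.9,-180,0,-130,0],[0.9,-180,0,-130,0]]}}

```text
clock: 5.82
eef_pos: [327.3, -421.9, 197.0]
eef_rot: [3.141, 0.0, 0.802]
wrist_force: [-0.3, 0.5, -0.5]
finger_gap: 66.5
finger_force: 0.0
```

```bash
cat > hup.py <<'E'
from tower import *
def hmodel(p,z=0):
    M=R.from_euler('z',p[2]).as_matrix(); return [P@M.T+[p[0],p[1],z] for P in HOLD]
if __name__=='__main__':
    from mv import mv
    mv(); cs,ct=cam('scene'),cam('top'); W=np.ones((480,640)); v=[]
    g=[476,-280,-.765]
    for n,c in(('s',cs),('t',ct)):
        uv=proj(c,[[g[0],g[1],25]])[0]; m=get(c,'holder',uv)
        if m is not None: v.append((c,m,crop(m),W)); print(n,fit(v[-1:],hmodel,g,[8,8,.15]),flush=True)
    print('both',fit(v,hmodel,g,[8,8,.15]))
E
python3 hup.py
```

```text
pos [ 327.3 -421.9  197. ] yaw 0.802 tilt 0.02 gap 66.5 F [-0.3  0.5 -0.5] fz 0.0 t 5.83 j6 -0.21
holder [(array([373., 237.,  31.,  33.]), 0.75, np.int64(430))]
s (array([ 472.99, -277.77,   -0.76]), np.float64(37.320723118820474))
holder [(array([394., 240.,  32.,  30.]), 0.74, np.int64(481))]
t (array([ 471.51, -278.88,   -0.75]), np.float64(3.664112317577633))
both (array([ 472.32, -278.3 ,   -0.74]), np.float64(43.612328493363606))
```

```bash
python3 mv.py 483.6,-289,120,-0.757 483.6,-289,26,-0.757
```

```text
pos [ 330.  -419.5  196.9] yaw 0.807 tilt 0.01 gap 82.1 F [ 0.5 -0.4  0. ] fz 0.0 t 6.03 j6 -0.21
-> [200.4  20.7  76.9] turn 89.6
-> [200.4  20.7 170.9] turn 89.6
```

Call:
{"api": "arm_command", "payload": {"steps": [[1,25,3,0,10],[1,50,6,0,20],[1,75,8,0,30],[1,100,11,0,40],[1,125,13,10,50],[1,150,15,20,60],[1,175,18,40,70],[1,190,20,60,80],[1,200.4,20.7,77,89.6],[1,200.4,20.7,77,89.6],[1,200.4,20.7,110,89.6],[1,200.4,20.7,140,89.6],[1,200.4,20.7,165,89.6],[1,200.4,20.7,171,89.6],[1,200.4,20.7,171,89.6]]}}

```text
clock: 7.9
eef_pos: [483.4, -290.0, 26.8]
eef_rot: [-3.141, -0.001, -0.756]
wrist_force: [0.3, 0.3, 0.1]
finger_gap: 93.8
finger_force: 0.0
```

Call:
{"api": "arm_command", "payload": {"steps": [[0.5,0,0,0,0],[0.5,0,0,0,0],[0.5,0,0,0,0],[0.5,0,0,0,0],[0.5,0,0,0,0],[0.5,0,0,0,0]], "force": 35}}

```text
clock: 8.65
eef_pos: [483.3, -289.9, 26.3]
eef_rot: [-3.141, -0.0, -0.758]
wrist_force: [0.4, 1.8, 5.2]
finger_gap: 61.9
finger_force: 34.9
```

```bash
python3 mv.py
```

```text
pos [ 483.3 -289.9   26.3] yaw -0.758 tilt 0.03 gap 61.9 F [0.4 1.8 5.2] fz 34.9 t 8.65 j6 1.72
```

```bash
python3 mv.py 400,-200,210,-0.35 400,-48,192.5,0.02
```

```text
pos [ 483.3 -289.9   26.3] yaw -0.758 tilt 0.03 gap 61.9 F [0.4 1.8 5.2] fz 34.9 t 8.65 j6 1.72
-> [-122.2   -8.1 -183.8] turn -23.4
-> [-226.7 -118.5 -166.3] turn -44.6
```

Call:
{"api": "arm_command", "payload": {"steps": [[0.5,0,0,-15,0],[0.5,0,0,-50,0],[0.5,0,0,-95,0],[0.5,-30,0,-140,-4],[0.5,-65,-3,-175,-10],[0.5,-100,-6,-184,-17],[0.5,-122,-8,-184,-23.4],[0.5,-145,-30,-184,-29],[0.5,-170,-58,-182,-34],[0.5,-200,-90,-175,-40],[0.5,-226.7,-118.5,-166.3,-44.6],[0.5,-226.7,-118.5,-166.3,-44.6],[0.5,-226.7,-118.5,-166.3,-44.6]]}}

```text
clock: 10.28
eef_pos: [399.9, -48.4, 192.8]
eef_rot: [3.141, -0.0, 0.02]
wrist_force: [-0.2, -0.9, -2.2]
finger_gap: 61.5
finger_force: 34.9
```

```bash
python3 - <<'E'
from hup import *
from mv import mv
mv(); cs,ct=cam('scene'),cam('top')
save(cs,'a.png',(290,160,390,310),4); save(ct,'b.png',(280,200,360,300),4)
A=cv2.imread('pics/a.png');B=cv2.imread('pics/b.png'); o=np.zeros((600,720,3),np.uint8); o[:,:400]=A; o[:400,400:]=B; cv2.imwrite('pics/hook0.png',o)
W=np.ones((480,640)); s=monitor.read_state()
z=s['eef_pos'][2]-26.3; g=[s['eef_pos'][0]-16,s['eef_pos'][1],0.02]; uv=proj(cs,[[g[0],g[1],z+25]])[0]; m=get(cs,'holder',uv)
if m is not None: print(g,z,fit([(cs,m,crop(m),W)],lambda p:hmodel([p[0],p[1],0.02],p[2]),[g[0],g[1],z],[6,6,6]))
E
```

```text
pos [399.9 -48.4 192.8] yaw 0.02 tilt 0.04 gap 61.5 F [-0.2 -0.9 -2.2] fz 34.9 t 10.28 j6 1.34
holder [(array([364., 247.,  46.,  35.]), 0.88, np.int64(569))]
[np.float64(383.9603159391807), np.float64(-48.764052034005196), 0.02] 166.2890591374798 (array([ 485.53, -274.43,  -38.18]), np.float64(109.01431687605353))
```

View pics/hook0.png

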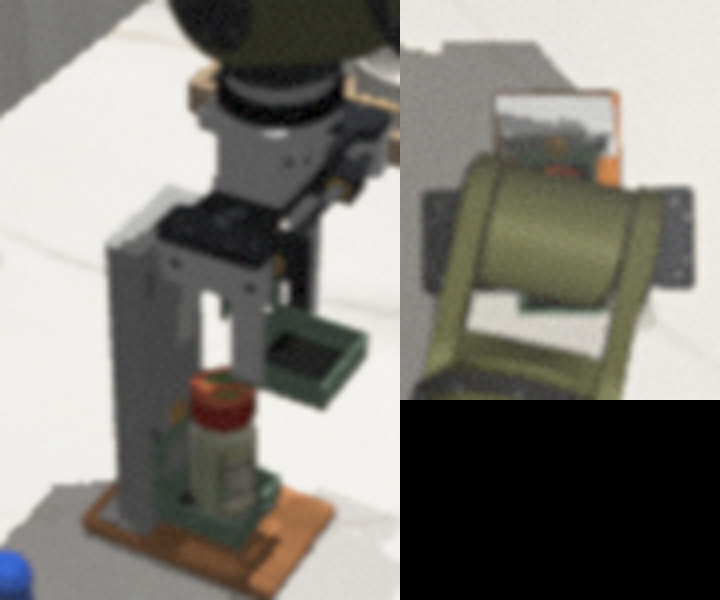

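The holder hangs squarely in front of the tower, above the spice jar. The tower's top face at top px (303–334, 223–238) is now in good contrast, so I'll take its corners sub-pixel.

```bash
python3 - <<'E'
from h import *
np.set_printoptions(precision=1,suppress=True,linewidth=200)
cs=[cam('top') for _ in range(3)]; c=cs[0]
im=np.mean([q['img'].astype(float) for q in cs],0)
B=im[...,2]
print(B[220:242,299:340].astype(int))
E
```

```text
[[131 135 136 134 136 133 133 133 134 135 131 131 130 130 129 130 131 133 136 132 132 133 147 174 204 225 227 226 228 227 227 227 227 228 227 226 227 224 225 225 225]
 [134 133 133 133 133 135 131 134 132 131 133 129 131 126 124 123 126 125 129 125 128 126 126 140 171 198 210 215 214 211 215 212 211 216 218 224 225 225 226 226 226]
 [133 130 133 131 127 126 124 121 125 123 124 123 120 117 112 109 108 111 110 110 111 111 111 112 125 144 155 158 156 158 158 157 155 160 176 194 216 226 225 225 225]
 [132 135 135 132 126 131 136 133 130 131 134 131 132 133 128 128 128 130 131 130 131 132 130 131 130 132 129 134 131 131 131 130 127 122 128 158 206 225 226 225 226]
 [132 135 132 126 131 163 180 180 178 175 180 180 181 182 179 182 181 182 183 185 182 183 184 186 180 177 174 172 174 173 172 172 167 147 116 138 196 224 225 225 226]
 [134 131 135 125 137 176 200 203 201 198 198 198 199 198 201 201 202 203 201 201 203 203 205 205 204 200 198 199 196 198 201 199 194 170 129 137 194 226 227 225 225]
 [132 133 132 127 132 177 202 201 200 202 201 201 201 199 201 202 201 201 202 202 201 203 203 201 
[... 1874 characters left out ...]
85 196 167 176 213 225 227 226]
 [105  91  89  87  78  67  81  82  84  79  76  72  73  75  73  76  75  68  69  65  64  63  69  75  77  76  75  74  78  77  95 119 143 166 167 151 174 213 226 229 225]
 [ 84  72  66  68  67  62  69  70  71  68  72  71  78  75  74  71  73  70  69  68  67  71  72  73  77  71  73  72  78  79  86 105 113 123 121 126 171 213 227 228 227]
 [ 74  63  68  66  65  65  59  62  58  61  63  72  69  70  71  71  67  65  71  68  71  68  70  70  70  69  66  73  73  78  78  82  86  87  90 116 169 217 227 227 227]
 [ 68  70  69  69  67  66  62  61  57  60  61  64  64  62  63  62  58  59  61  64  63  63  60  59  61  62  61  66  72  78  78  76  81  80  81 112 172 216 226 227 227]]
```

```bash
python3 - <<'E'
from h import *
np.set_printoptions(precision=1,suppress=True,linewidth=220)
cs=[cam('top') for _ in range(3)]; im=np.mean([q['img'].astype(float) for q in cs],0)
print(im[270:280,306:336,0].astype(int)); print((im[270:280,306:336,1]-im[270:280,306:336,0]).astype(int))
c=cs[0]
for y in(-48.7,): print(proj(c,[[351,y+31,188],[351,y-31,188],[472,-46.5+38,249],[472,-46.5-38,249]]))
E
```

```text
[[ 87  90  91  91  95  98  95  99 102 100 101 102 101 103 103 106 106 106 106 107 103 109 108 111 109 106  91  80  80  99]
 [ 86  86  88  85  88  89  93  91  95  92  96  94 101  99 100 100 101 102 103 105 103 103 106 107 105  95  83  75  83 105]
 [112 108  97  88  84  82  81  84  89  87  91  91  96  95  96  96  94 100 101 102 100 104 102 105 100  88  80  82  94 104]
 [157 151 134 110  93  82  73  75  76  80  84  87  88  88  91  93  95  94  95  99  97  97 100  95  90  84  83  93 102 110]
 [197 188 166 126  99  83  67  61  62  67  69  76  73  81  80  83  83  85  89  90  93  95  92  86  80  81  92  97 101 108]
 [211 206 182 133  97  80  61  54  53  58  57  59  65  65  69  68  74  76  80  81  84  84  82  75  71  85 105 105 103 113]
 [211 208 183 133  94  73  61  56  58  57  58  59  66  68  64  64  67  69  70  73  77  76  73  68  77  99 117 109 106 107]
 [211 206 187 148 111  95  88  90  89  91  89  87  96  99 102  96  93  90  93  94  93  95  96 101 112 127 125 108 109 112]
 [209 210 198 175 153 147 149 144 148 142 145 147 149 151 151 149 148 145 148 145 148 146 148 150 163 165 139 112 10
[... 422 characters left out ...]
2  7  3  3 -3  0  2 -1  0  0  2 -1  0  0  0 -1  0  0  2  0  1 -2 -1 -1  1  0 -1]
 [-4 -1 -2  4 11  8  2  0  0  0  1 -3  1 -1 -1 -1  0  0  0 -1 -1  0  1 -1  2 -2  0 -1  1  0]
 [-3 -4 -3  2 14 11  3  0  0 -1  0  1  0  1  0  2  0 -1  0 -1 -1  0  0  0 -3  0 -2 -2  0  0]
 [-5 -3 -2  5 11 10  2  1  2  3  3  3  4  4  7  3  3  0  4  1  0  0  4  4  1  0 -2  0  0  1]
 [-5 -3  0  7 11 12  9  9 10  9 10 11 11 12 12 12 10 10 10 10 10  9  9  8  7  0 -1 -3  0 -1]
 [-4 -5  0  3 11  7  6  7  5  9  7  9  8  9 10  9  7  9  8  9  7  7  7  6  3  0 -2  0  0  1]
 [-4 -5 -4 -1 -1  2 -1  1  0  0  1  0  0  0  1  1  2  1  1  0  0  0  0  0 -1 -4 -3 -2  0 -1]]
[[307.7 277.6]
 [329.7 277.6]
 [303.6 233.3]
 [331.6 233.2]]
```

```bash
cat > hedge.py <<'E'
from edge import *
from scipy.optimize import least_squares
def hsegs(p,z,yaw):
    M=R.from_euler('z',yaw).as_matrix()
    L={'frim':((-33,-31,22),(-33,31,22)),'fbot':((-33,-31,0),(-33,31,0)),'vfl':((-33,31,0),(-33,31,22)),'vfr':((-33,-31,0),(-33,-31,22)),'lbot':((-33,31,0),(0,31,0)),'rrim':((-33,-31,22),(10,-31,22))}
    return {k:np.array(v,float)@M.T+[p[0],p[1],z] for k,v in L.items()}
def go(c,p,z,yaw,use,n=8):
    import edge
    p=np.array(p,float)
    for i in range(n):
        edge.segs=lambda q,v:{k:s for k,s in hsegs(q,z,yaw).items() if k in use}
        es=edge.edges(c,p,'x',3. if i<4 else 1.5)
        def f(q):
            S=hsegs(q,z,yaw); r=[]
            for k,uv,nn,off,gm in es:
                s=S[k]; P=s[0]+np.array([.08,.92])[:,None]*(s[1]-s[0]); r+=list((proj(c,P)-uv)@nn-off)
            return r
        p=least_squares(f,p,loss='soft_l1',f_scale=.3).x
    print(p,[(k,round(float(o),2),int(g)) for k,_,_,o,g in es]); return p
E
python3 - <<'E'
from hedge import *
from mv import mv
mv(); cs,ct=cam('scene'),cam('top'); s=monitor.read_state(); z=s['eef_pos'][2]-26.3
g=[s['eef_pos'][0]-16,s['eef_pos'][1]]
print('scene');p=go(cs,g,z,.02,('frim','fbot','vfl','vfr','lbot','rrim'))
go(cs,g,z,.02,('fbot','lbot','vfl','vfr'))
im=cs['img'].copy(); im=cv2.resize(im[210:270,330:390],None,fx=8,fy=8,interpolation=cv2.INTER_CUBIC)
for q,col in((g,(255,0,0)),(p,(255,255,0))):
    for k,sg in hsegs(q,z,.02).items():
        uv=((proj(cs,sg)-[330,210]+.5)*8-.5).astype(int); cv2.line(im,tuple(map(int,uv[0])),tuple(map(int,uv[1])),col,1)
cv2.imwrite('pics/hedge.png',im[:,:,::-1])
E
```

```text
pos [399.9 -48.2 192.3] yaw 0.02 tilt 0.0 gap 61.8 F [ 1.1 -0.1 -3. ] fz 34.9 t 10.72 j6 1.34
scene
[381.88 -47.82] [('frim', -1.67, 73), ('fbot', 1.27, 96), ('vfl', 0.27, 55), ('vfr', -1.03, 82), ('lbot', 0.51, 101), ('rrim', -0.75, 93)]
[384.4  -49.57] [('fbot', 0.01, 97), ('vfl', 1.63, 53), ('vfr', -0.26, 76), ('lbot', -0.23, 104)]
```

View pics/hedge.png

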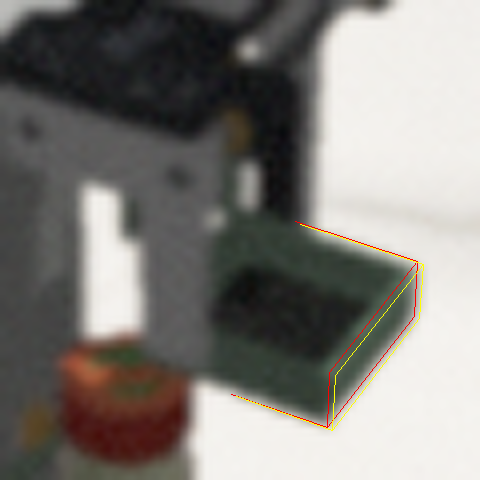

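The red (TCP-based) outline matches the tray in the scene view. I'll refit the tower's y in the saved first scene picture with the yaw held fixed.

```bash
python3 - <<'E'
from edge import *
import edge
c=cam('scene'); c0=dict(c); c0['img']=cv2.imread('pics/scene0.png')[:,:,::-1].copy()
seg0=edge.segs
for names in(('tf','tb','tl','vfr','vbl'),('tb','tl','vfr','vbl'),('tf','tl','vfr','vbl','vfl')):
    edge.segs=lambda p,v:{k:s for k,s in seg0(p,v).items() if k in names}
    for yaw in(-.01,.02,.05):
        p=edgefit({'s':c0},[440,-46,yaw,26,-65,85,49],[0,1,3],verbose=True); print(yaw,p[[0,1,3]])
E
```

```text
s [('tf', -0.49, 52), ('tb', 0.48, 29), ('tl', 0.01, 59), ('vfr', -0.24, 87), ('vbl', 0.28, 96)]
-0.01 [440.95 -42.41  23.94]
s [('tf', -0.25, 53), ('tb', 0.25, 29), ('tl', -0.0, 61), ('vfr', -0.23, 88), ('vbl', 0.25, 96)]
0.02 [440.65 -43.79  24.37]
s [('tf', -0.02, 53), ('tb', 0.23, 28), ('tl', 0.02, 61), ('vfr', 0.02, 88), ('vbl', 0.03, 95)]
0.05 [440.18 -44.86  25.58]
s [('tb', 0.26, 29), ('tl', -0.24, 59), ('vfr', 0.01, 87), ('vbl', 0.26, 96)]
-0.01 [442.5  -43.06  22.29]
s [('tb', 0.26, 29), ('tl', -0.01, 61), ('vfr', 0.02, 88), ('vbl', 0.02, 96)]
0.02 [441.49 -44.15  23.77]
s [('tb', 0.01, 28), ('tl', -0.01, 61), ('vfr', 0.02, 88), ('vbl', 0.02, 96)]
0.05 [440.48 -45.22  25.09]
s [('tf', -0.48, 52), ('tl', 0.25, 62), ('vfl', 0.77, 10), ('vfr', -0.23, 88), ('vbl', 0.0, 96)]
-0.01 [440.68 -41.6   22.17]
s [('tf', -0.24, 54), ('tl', 0.25, 62), ('vfl', 0.24, 10), ('vfr', -0.21, 88), ('vbl', 0.0, 96)]
0.02 [440.44 -43.11  23.47]
s [('tf', -0.01, 53), ('tl', 0.02, 62), ('vfl', -0.5, 10), ('vfr', 0.01, 88), ('vbl', 0.0, 96)]
0.05 [440.06 -44.67  24.93]
```

```bash
python3 mv.py 416,-45.5,192.5,0.04 443,-44.4,192.5,0.04
```

```text
pos [399.9 -48.  192.3] yaw 0.02 tilt 0.0 gap 61.9 F [ 0.2  0.6 -1.1] fz 34.9 t 10.88 j6 1.34
-> [16.1 -2.2 -0.2] turn -1.1
-> [43.2 -2.8 -0.2] turn -1.1
```

Call:
{"api": "arm_command", "payload": {"steps": [[0.5,8,-1.2,0,-1.1],[0.5,16,-2.2,0,-1.1],[0.5,24,-2.4,0,-1.1],[0.5,32,-2.6,0,-1.1],[0.5,38,-2.7,0,-1.1],[0.5,43.2,-2.8,0,-1.1],[0.5,43.2,-2.8,0,-1.1],[0.5,43.2,-2.8,0,-1.1]]}}

```text
clock: 11.88
eef_pos: [442.9, -44.3, 192.2]
eef_rot: [-3.142, 0.0, 0.04]
wrist_force: [-0.4, -0.4, -2.1]
finger_gap: 61.9
finger_force: 34.9
```

Call:
{"api": "arm_command", "payload": {"steps": [[0.5,2,0,0,0],[0.5,4,0,0,0],[0.5,4,0,0,0]]}}

```text
clock: 12.25
eef_pos: [447.2, -44.2, 192.3]
eef_rot: [3.141, -0.0, 0.04]
wrist_force: [0.2, -1.7, -2.1]
finger_gap: 61.7
finger_force: 34.9
```

Call:
{"api": "arm_command", "payload": {"steps": [[0.5,2,0,0,0],[0.5,3,0,0,0],[0.5,3,0,0,0]]}}

```text
clock: 12.62
eef_pos: [450.0, -44.1, 192.2]
eef_rot: [3.141, 0.0, 0.04]
wrist_force: [-0.9, -2.6, -3.4]
finger_gap: 61.9
finger_force: 35.0
```

Call:
{"api": "arm_command", "payload": {"steps": [[0.5,2,0,0,0],[0.5,3,0,0,0],[0.5,3,0,0,0]]}}

```text
clock: 13.0
eef_pos: [453.0, -44.1, 192.2]
eef_rot: [3.141, 0.0, 0.04]
wrist_force: [-1.3, -5.2, -2.2]
finger_gap: 61.8
finger_force: 35.0
```

The hooks are inside the slots, and the growing −y force means they rub on the left side. I'll ease right and go on in.

Call:
{"api": "arm_command", "payload": {"steps": [[0.5,0,1.2,0,0],[0.5,0,1.8,0,0],[0.5,0,1.8,0,0]]}}

```text
clock: 13.38
eef_pos: [453.2, -45.6, 192.3]
eef_rot: [-3.141, -0.0, 0.04]
wrist_force: [-0.3, -0.0, -2.8]
finger_gap: 61.4
finger_force: 34.9
```

Call:
{"api": "arm_command", "payload": {"steps": [[0.5,1.5,0,0,0],[0.5,3,0,0,0],[0.5,3,0,0,0]]}}

```text
clock: 13.75
eef_pos: [456.1, -45.5, 192.2]
eef_rot: [-3.141, 0.0, 0.04]
wrist_force: [-2.4, 0.8, -2.1]
finger_gap: 61.6
finger_force: 34.9
```

Call:
{"api": "arm_command", "payload": {"steps": [[0.5,1,0,0,0],[0.5,2,0,0,0],[0.5,2,0,0,0]]}}

```text
clock: 14.12
eef_pos: [457.4, -45.5, 192.2]
eef_rot: [-3.141, 0.002, 0.04]
wrist_force: [-9.7, 0.2, 2.0]
finger_gap: 61.7
finger_force: 35.0
```

Call:
{"api": "arm_command", "payload": {"steps": [[0.5,-0.8,0,0,0],[0.5,-0.8,0,2,0],[0.5,-0.8,0,4,0],[0.5,-0.8,0,6,0],[0.5,-0.8,0,8,0],[0.5,-0.8,0,8,0]]}}

```text
clock: 14.88
eef_pos: [457.2, -45.5, 183.9]
eef_rot: [-3.141, 0.001, 0.04]
wrist_force: [-2.0, -0.7, -3.5]
finger_gap: 61.7
finger_force: 34.9
```

```bash
python3 -c "
from mv import *; mv(); print(monitor.read_state()['moment'])"
```

```text
pos [457.2 -45.5 183.9] yaw 0.04 tilt 0.03 gap 61.7 F [-2.  -0.7 -3.5] fz 34.9 t 14.88 j6 1.35
[ 0.00971986  0.47383029 -0.03993596]
```

Call:
{"api": "arm_command", "payload": {"steps": [[0.5,0,0,2,0],[0.5,0,0,4,0],[0.5,0,0,5,0],[0.5,0,0,5,0]]}}

```text
clock: 15.38
eef_pos: [457.2, -45.5, 179.0]
eef_rot: [-3.141, 0.0, 0.04]
wrist_force: [-3.2, -0.4, -4.4]
finger_gap: 61.7
finger_force: 34.9
```

Call:
{"api": "arm_command", "payload": {"steps": [[0.5,0,0,1.5,0],[0.5,0,0,2.8,0],[0.5,0,0,2.8,0]]}}

```text
clock: 15.75
eef_pos: [457.3, -45.5, 176.3]
eef_rot: [-3.142, 0.0, 0.04]
wrist_force: [-3.1, -0.8, -3.4]
finger_gap: 61.7
finger_force: 35.0
```

Call:
{"api": "arm_command", "payload": {"steps": [[0.5,0,0,1,0],[0.5,0,0,1.5,0],[0.5,0,0,1.5,0]]}}

```text
clock: 16.12
eef_pos: [457.4, -45.5, 176.0]
eef_rot: [3.141, -0.001, 0.04]
wrist_force: [-9.9, 1.3, 13.2]
finger_gap: 61.6
finger_force: 35.0
```

```bash
python3 - <<'E'
from mv import *
mv(); c=cam('scene'); b=cam('top')
save(c,'a.png',(300,170,400,290),5); save(b,'b.png',(295,215,345,285),6)
A=cv2.imread('pics/a.png');B=cv2.imread('pics/b.png'); o=np.zeros((600,800,3),np.uint8); o[:,:500]=A; o[:420,500:]=B; cv2.imwrite('pics/home0.png',o)
E
```

```text
pos [457.4 -45.5 176. ] yaw 0.04 tilt 0.04 gap 61.6 F [-9.9  1.3 13.2] fz 35.0 t 16.12 j6 1.35
```

View pics/home0.png

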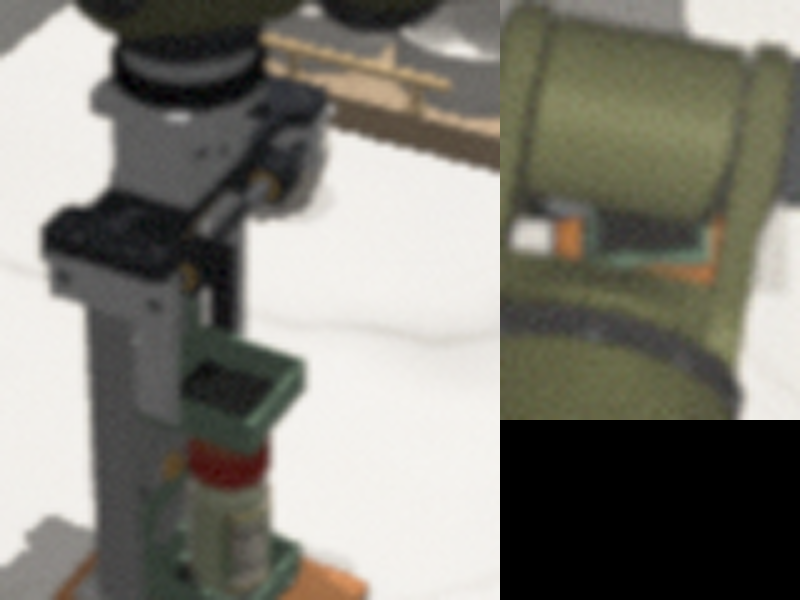

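Call:
{"api": "arm_command", "payload": {"steps": [[0.5,0,0,-1.5,0],[1,0,0,-1.5,0],[1,0,0,-1.5,0],[1,0,0,-1.5,0],[1,0,0,-1.5,0],[1,0,0,-30,0],[1,0,0,-70,0],[1,-50,0,-90,0],[1,-110,0,-90,0],[1,-150,0,-90,0],[1,-150,0,-90,0]]}}

```text
clock: 17.6
eef_pos: [306.2, -51.5, 265.5]
eef_rot: [3.141, -0.002, 0.039]
wrist_force: [-0.2, 0.4, 0.1]
finger_gap: 93.8
finger_force: 0.0
```

```bash
python3 - <<'E'
from mv import *
mv(); c=cam('scene'); b=cam('top')
save(c,'a.png',(300,180,380,300),5); save(b,'b.png',(290,215,350,285),6)
A=cv2.imread('pics/a.png');B=cv2.imread('pics/b.png'); o=np.zeros((600,800,3),np.uint8); o[:,:400]=A; o[:420,420:780]=B; cv2.imwrite('pics/home1.png',o)
E
```

```text
pos [306.2 -51.5 265.5] yaw 0.039 tilt 0.14 gap 93.8 F [-0.2  0.4  0.1] fz 0.0 t 17.6 j6 1.25
```

View pics/home1.png

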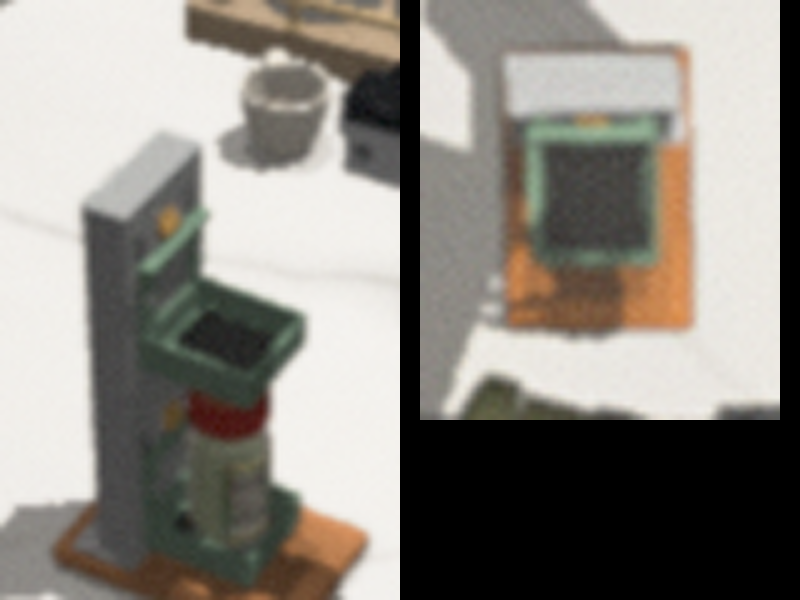

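The holder hangs in the upper slots (scene rail from (328,234) to (341,223)), with the brass catch at scene px ~(334,223). I'll press the rail's two ends with spread fingers, clear of the catch.

```bash
python3 - <<'E'
from mv import *
from hup import hmodel
from tower import *
mv((440,-46.5,262,.04),(464,-45.6,250,.04),(464,-45.6,238,.04))
cs,ct=cam('scene'),cam('top'); W=np.ones((480,640))
for n,c in(('s',cs),('t',ct)):
    uv=proj(c,[[440,-46,175]])[0]
    L=[d for t in('holder','holder_mid') for d in trace(c,t)]; print(n,uv,[(np.round(d['rect']),round(d['p'],2)) for d in L])
    L=[d for d in L if np.hypot(*(np.array(d['rect'][:2])-uv))<15]
    if L:
        m=L[0]['region']; print(fit([(c,m,crop(m),W)],lambda p:hmodel([p[0],p[1],.03],p[2]),[440,-46,150],[4,4,4]))
E
```

```text
pos [307.8 -51.6 265.3] yaw 0.039 tilt 0.08 gap 94.1 F [0.5 0.3 0.4] fz 0.0 t 17.7 j6 1.25
-> [132.2   0.1   3.5] turn -0.0
-> [156.2   0.2  15.5] turn -0.0
-> [156.2   0.2  27.5] turn -0.0
s [344.52 242.68] [(array([344., 242.,  39.,  41.]), 0.89), (array([344., 240.,  31.,  40.]), 0.59)]
(array([454.97, -71.44, 125.39]), np.float64(21.126647266219052))
t [317.74 246.18] [(array([321., 247.,  26.,  24.]), 0.74), (array([318., 248.,  25.,  25.]), 0.74), (array([320., 247.,  34.,  49.]), 0.67)]
(array([438.97, -48.18, 103.43]), np.float64(9.766015996272845))
```

Call:
{"api": "arm_command", "payload": {"steps": [[0.37,60,0,3.5,0],[0.37,110,0,3.5,0],[0.37,132,0,5,0],[0.37,150,0,12,0],[0.37,156,0,20,0],[0.37,156,0,25,0],[0.37,156,0,27.5,0],[0.37,156,0,27.5,0],[0.37,156,0,27.5,0]]}}

```text
clock: 19.12
eef_pos: [462.1, -45.5, 236.9]
eef_rot: [3.142, 0.003, 0.039]
wrist_force: [-8.9, -1.0, 3.0]
finger_gap: 34.9
finger_force: 4.6
```

Call:
{"api": "arm_command", "payload": {"steps": [[0.37,0,0,1,0],[0.37,0,0,2,0],[0.37,0,0,2,0]]}}

```text
clock: 19.5
eef_pos: [462.2, -45.4, 235.3]
eef_rot: [-3.142, 0.003, 0.039]
wrist_force: [-10.5, 1.0, 6.3]
finger_gap: 34.6
finger_force: 5.5
```

Call:
{"api": "arm_command", "payload": {"steps": [[0.37,-1.5,0,-1,0],[0.37,-3,0,-1,0],[0.37,-3,0,0,0],[0.37,-3,0,0,0]]}}

```text
clock: 20.0
eef_pos: [460.3, -45.4, 235.3]
eef_rot: [-3.142, 0.0, 0.04]
wrist_force: [0.4, -0.7, 0.4]
finger_gap: 34.7
finger_force: 0.0
```

Call:
{"api": "arm_command", "payload": {"steps": [[0.37,0,0,0.7,0],[0.37,0,0,1.4,0],[0.37,0,0,1.4,0]]}}

```text
clock: 20.38
eef_pos: [460.4, -45.4, 234.7]
eef_rot: [3.141, -0.001, 0.04]
wrist_force: [-2.6, 0.7, 7.6]
finger_gap: 34.7
finger_force: 3.6
```

Call:
{"api": "arm_command", "payload": {"steps": [[0.37,0,0,1,0],[0.37,0,0,1.6,0],[0.37,0,0,1.6,0]]}}

```text
clock: 20.75
eef_pos: [460.6, -45.4, 234.3]
eef_rot: [3.141, -0.002, 0.04]
wrist_force: [-7.3, 0.9, 19.7]
finger_gap: 34.9
finger_force: 9.7
```

Call:
{"api": "arm_command", "payload": {"steps": [[0.37,-0.5,0,-3,0],[0.37,-1,0,-20,0],[0.6,-50,0,-35,0],[0.8,-110,0,-40,0],[0.9,-150,0,-40,0],[0.9,-150,0,-40,0]]}}

```text
clock: 21.5
eef_pos: [309.2, -51.4, 272.9]
eef_rot: [3.141, -0.002, 0.039]
wrist_force: [-0.6, -1.2, 0.3]
finger_gap: 71.0
finger_force: 0.0
```

```bash
python3 - <<'E'
from mv import *
from tower import *
mv(); cs,ct=cam('scene'),cam('top'); save(cs,'sc_now.png'); save(ct,'tp_now.png'); W=np.ones((480,640))
def brass(im,box):
    h=cv2.cvtColor(im,cv2.COLOR_RGB2HSV).astype(int); x0,y0,x1,y1=box; h=h[y0:y1,x0:x1]
    m=(h[...,0]>10)&(h[...,0]<28)&(h[...,1]>90); ys,xs=np.where(m); return m.sum(),xs.mean()+x0 if m.any() else 0,ys.mean()+y0 if m.any() else 0,h[...,1].max()
for nm,c,bx in(('scene0',cs,(325,212,345,235)),('top0',ct,(310,228,328,238))):
    print(nm,brass(cv2.imread('pics/%s.png'%nm)[:,:,::-1].copy(),bx),brass(c['img'],bx))
a=np.linspace(0,2*np.pi,24,endpoint=False)
prof=[(0,22),(10,22),(45,20),(65,17),(78,17),(86,12),(90,5)]
def ring(z,r): return np.stack([r*np.cos(a),r*np.sin(a),0*a+z],1)
def sm(p): return [np.vstack([ring(*prof[i]),ring(*prof[i+1])])+[p[0],p[1],0] for i in range(len(prof)-1)]
v=[]
for n,c in(('s',cs),('t',ct)):
    uv=proj(c,[[400,168,45]])[0]; m=get(c,'salt_shaker',uv)
    if m is not None: v.append((c,m,crop(m),W)); print(n,fit(v[-1:],sm,[400,168],[6,6]))
if len(v)>1: print(fit(v,sm,[400,168],[6,6]))
E
```

```text
pos [309.2 -51.4 272.9] yaw 0.039 tilt 0.12 gap 71.0 F [-0.6 -1.2  0.3] fz 0.0 t 21.5 j6 1.25
scene0 (np.int64(18), np.float64(333.3888888888889), np.float64(224.27777777777777), np.int64(142)) (np.int64(16), np.float64(333.3125), np.float64(224.0625), np.int64(145))
top0 (np.int64(12), np.float64(318.5), np.float64(236.0), np.int64(120)) (np.int64(2), np.float64(318.0), np.float64(235.0), np.int64(93))
salt_shaker [(array([314., 342.,  18.,  37.]), 0.91, np.int64(495))]
s (array([404.76, 168.25]), np.float64(13.910139145137636))
salt_shaker [(array([252., 260.,  16.,  17.]), 0.6, np.int64(163))]
t (array([402.06, 171.01]), np.float64(2.022693948157399))
(array([403.39, 169.77]), np.float64(20.1337916984756))
```

```bash
python3 - <<'E'
from h import *
np.set_printoptions(linewidth=200)
c=cam('top'); s=cam('scene')
for n,P in dict(up_tip=[468.5,-46,219],up_root=[473.5,-46,219],up_top=[473.5,-46,228],lo_tip=[468.5,-46,91],rail_f=[465.5,-46,216],rail_b=[473.5,-46,216],top_f=[473.5,-46,249]).items(): print(n,proj(c,[P])[0].round(1),proj(s,[P])[0].round(1))
o=cv2.imread('pics/top0.png')[:,:,::-1].astype(int)
for im in(o,c['img'].astype(int)): print((im[229:242,312:326,0]-im[229:242,312:326,2]))
o=cv2.imread('pics/scene0.png')[:,:,::-1].astype(int)
for im in(o,s['img'].astype(int)): print((im[217:232,325:343,0]-im[217:232,325:343,2]))
E
```

```text
up_tip [317.6 235.2] [334.7 225.5]
up_root [317.6 233.4] [333.  224.9]
up_top [317.5 233.2] [333. 222.]
lo_tip [318.  237.9] [335.4 264. ]
rail_f [317.6 236.4] [335.8 226.8]
rail_b [317.6 233.5] [333.1 225.9]
top_f [317.5 232.7] [332.8 215.1]
[[ 4  5  3  6  7  3  3  3  3  4  5  4  5  4]
 [ 2  5  4  7  2  7  5  3  2  5  4  7  6  6]
 [ 6  3  5  4  4  4  9  1  3  4  3  6  4  7]
 [ 8  5  5  4  4  1  4  4  4  6  7  2  2  3]
 [ 1  1  2  6 12 16 14 12 14  7  4  4  5  1]
 [ 4  3  2 16 39 51 51 53 47 26  6  3  4  7]
 [ 3  5  6 23 48 69 73 74 67 39 11  5  1  2]
 [ 2  0  1 12 34 58 67 64 56 35 10  2  2  1]
 [ 4  0  4  0 24 56 72 66 60 35 11  6  1  2]
 [ 0 -2 -1  4 20 51 65 63 57 26 11  3  0  3]
 [ 1  2  1 -1  9 24 33 32 22 10  0  1  3 -1]
 [ 5  5 -3  1  7 12 18 21 16  7  0 -3  0  2]
 [ 2  3  8 23 42 56 62 68 57 47 34 11  6  4]]
[[ 3  3  4  5  5  6  7  3  3  1  3  2  1  6]
 [ 2  7  5  5  6  4  1  5  8  3  6  3  3  3]
 [ 4  3  3  2  0  7  5  4  4  7  6  4  5  5]
 [ 3  0  3  4  2  3  3  1  5  2  3  5  5  4]
 [ 5  2  1  9 11 15 12 13 15  7  3  1  3  3]
 [ 4  0  5 17 39 50 52 53 45 26  8  5  2  2]
 
[... 1326 characters left out ...]
 0  4 10  6  6]
 [ 4  1  4  3  0  1  2  5  9 14  7  4  1  3  1  8  8  6]
 [ 4  3  4  2  2  3  2 16 34 39 18  5  1  0  0  4  7  7]
 [ 5  4  4  0  2  4 13 41 65 65 39 10  3 -2  1  0  4 10]
 [ 1  0  2  2  3  7 28 65 83 83 59 19  1 -2 -1 -1  5 10]
 [ 2  1  1  2  2  7 34 72 91 87 62 22  1 -2 -2  3  8  7]
 [ 1  4  1  0  2  6 27 70 90 78 44 10 -3 -1 -1  7  9  8]
 [ 1  2  1  3  2  5 21 51 68 49 16  1 -2 -1  4  7 10  7]
 [ 3  2  0  1  3  2 12 30 30 15  1 -2 -2 -2  1  7  9  8]
 [ 2  2  1  2  1  1  3  5  6  0  0 -2 -2  0  3  7  9  7]
 [ 3  0 -1  2  1 -1  1 -2  0 -2  0 -1  0 -3  4  8  8  6]
 [ 2 -1  1 -1  2 -1 -4 -4 -3 -1 -1  0 -1 -1  3  8 11  7]
 [-2  0 -1  0 -1 -3 -2 -2  1  0  2  3  2 -2  1  6 11  8]]
```

The catch shows exactly as in the first picture (out), and the rail top is at its home height. Now for the clear salt shaker at (403,170).

```bash
python3 mv.py 403,169.5,200,0.0 403,169.5,50,0.0
```

```text
pos [310.9 -51.3 272.2] yaw 0.04 tilt 0.06 gap 84.2 F [-0.8 -1.1 -0.8] fz 0.0 t 21.8 j6 1.25
-> [ 100.9 -217.    72.1] turn 2.3
-> [ 101.1 -216.9  222.1] turn 2.3
```

Call:
{"api": "arm_command", "payload": {"steps": [[1,0,-50,0,1],[1,20,-100,20,2.3],[1,50,-150,40,2.3],[1,80,-195,60,2.3],[1,101,-217,80,2.3],[1,101,-217,110,2.3],[1,101,-217,150,2.3],[1,101,-217,190,2.3],[1,101,-217,215,2.3],[1,101,-217,222,2.3],[1,101,-217,222,2.3]]}}

```text
clock: 23.18
eef_pos: [402.9, 169.6, 50.5]
eef_rot: [3.141, 0.0, -0.0]
wrist_force: [-0.1, -0.3, 0.1]
finger_gap: 94.2
finger_force: 0.0
```

Call:
{"api": "arm_command", "payload": {"steps": [[0.3,0,0,0,0],[0.3,0,0,0,0],[0.3,0,0,0,0],[0.3,0,0,0,0],[0.3,0,0,0,0],[0.3,0,0,0,0],[0.3,0,0,0,0],[0.3,0,0,0,0]], "force": 12}}

```text
clock: 24.18
eef_pos: [402.7, 169.5, 50.4]
eef_rot: [-3.142, 0.0, -0.0]
wrist_force: [0.1, 0.1, -0.4]
finger_gap: 40.3
finger_force: 11.9
```

```bash
python3 mv.py 380,60,262,0.04 380,-48,250,0.04 437,-45.7,246,0.04
```

```text
pos [402.7 169.5  50.4] yaw -0.0 tilt 0.0 gap 40.3 F [ 0.1  0.1 -0.4] fz 11.9 t 24.18 j6 1.89
-> [ -22.7  109.5 -211.6] turn -2.3
-> [ -22.6  217.5 -199.6] turn -2.3
-> [  34.4  215.2 -195.6] turn -2.3
```

Call:
{"api": "arm_command", "payload": {"steps": [[0.3,0,0,-15,0],[0.3,0,0,-50,0],[0.3,0,0,-95,0],[0.3,-5,0,-140,0],[0.3,-10,15,-180,-1],[0.3,-22,50,-208,-2.3],[0.3,-22,90,-208,-2.3],[0.3,-22,130,-208,-2.3],[0.3,-22,170,-205,-2.3],[0.3,-22,205,-200,-2.3],[0.3,-22,217,-200,-2.3],[0.3,-5,216.5,-198,-2.3],[0.3,15,216,-196,-2.3],[0.3,30,215.5,-196,-2.3],[0.3,34.4,215.2,-196,-2.3],[0.3,34.4,215.2,-196,-2.3],[0.3,34.4,215.2,-196,-2.3]]}}

```text
clock: 26.3
eef_pos: [436.7, -45.7, 246.6]
eef_rot: [3.142, -0.0, 0.04]
wrist_force: [-0.0, -1.0, 0.1]
finger_gap: 40.1
finger_force: 11.8
```

```bash
python3 - <<'E'
from mv import *
mv((437,-45.7,204.5,.04)); c=cam('scene'); b=cam('top')
save(c,'a.png',(300,170,380,290),5); save(b,'b.png',(290,215,350,285),6)
A=cv2.imread('pics/a.png');B=cv2.imread('pics/b.png'); o=np.zeros((600,800,3),np.uint8); o[:,:400]=A; o[:420,420:780]=B; cv2.imwrite('pics/place0.png',o)
E
```

```text
pos [436.7 -45.7 246.6] yaw 0.04 tilt 0.01 gap 40.1 F [-0.  -1.   0.1] fz 11.8 t 26.3 j6 1.34
-> [ 0.3  0.  42.1] turn -0.0
```

Call:
{"api": "arm_command", "payload": {"steps": [[0.3,0,0,8,0],[0.3,0,0,16,0],[0.3,0,0,24,0],[0.3,0,0,32,0],[0.3,0,0,38,0],[0.3,0,0,40,0],[0.3,0,0,40,0]]}}

```text
clock: 27.28
eef_pos: [437.1, -45.7, 206.5]
eef_rot: [-3.142, -0.0, 0.04]
wrist_force: [-0.3, -0.1, -0.7]
finger_gap: 40.5
finger_force: 11.8
```

Call:
{"api": "arm_command", "payload": {"steps": [[0.3,0,0,1,0],[0.3,0,0,2,0],[0.3,0,0,2,0]]}}

```text
clock: 27.65
eef_pos: [437.0, -45.7, 204.4]
eef_rot: [-3.142, -0.0, 0.04]
wrist_force: [-0.1, -0.0, -1.2]
finger_gap: 40.7
finger_force: 11.8
```

Call:
{"api": "arm_command", "payload": {"steps": [[0.3,0,0,0.6,0],[0.3,0,0,0.6,0],[0.55,0,0,0.6,0],[0.7,0,0,0.6,0],[0.9,0,0,0.6,0],[0.9,0,0,0.6,0],[0.9,0,0,-30,0],[0.9,0,0,-75,0],[0.9,-50,0,-90,0],[0.9,-110,0,-90,0],[0.9,-150,0,-90,0],[0.9,-150,0,-90,0]]}}

```text
clock: 29.15
eef_pos: [285.9, -51.7, 295.0]
eef_rot: [3.141, -0.002, 0.039]
wrist_force: [0.8, 0.2, 0.5]
finger_gap: 84.8
finger_force: 0.0
```

```bash
python3 - <<'E'
from mv import *
mv(); c=cam('scene'); b=cam('top')
save(c,'a.png',(300,170,380,290),5); save(b,'b.png',(290,215,350,285),6)
A=cv2.imread('pics/a.png');B=cv2.imread('pics/b.png'); o=np.zeros((600,800,3),np.uint8); o[:,:400]=A; o[:420,420:780]=B; cv2.imwrite('pics/end.png',o)
im=b['img'].astype(int); print((im[231:240,312:326,0]-im[231:240,312:326,2]))
E
```

```text
pos [285.9 -51.7 295. ] yaw 0.039 tilt 0.15 gap 84.8 F [0.8 0.2 0.5] fz 0.0 t 29.15 j6 1.23
[[ 2  5  5  3  2  5  7  3  5  5  6  2  5  3]
 [ 5  0  4  4  4  2  3  2  6  1  4  2  5  3]
 [ 2  6  2  5 13 14 15 14 13  7  6  2  6  0]
 [ 1  1  3 19 42 50 51 52 44 25  9  4  0  4]
 [ 6  0  3 12 40 55 59 58 51 32 11  0  3  2]
 [ 2 -1  4  4 16 22 20 22 22  9 -1  0 -3 -1]
 [-3  0  0 -1  2  3  2  0  1  2 -2  0 -1  0]
 [ 2  1  1 -1 -1  3  2 -1  3 -1  0 -3 -2  3]
 [ 2  4  6  3  3  2  5  5  0  0 -1  7  0  2]]
```

View pics/end.png

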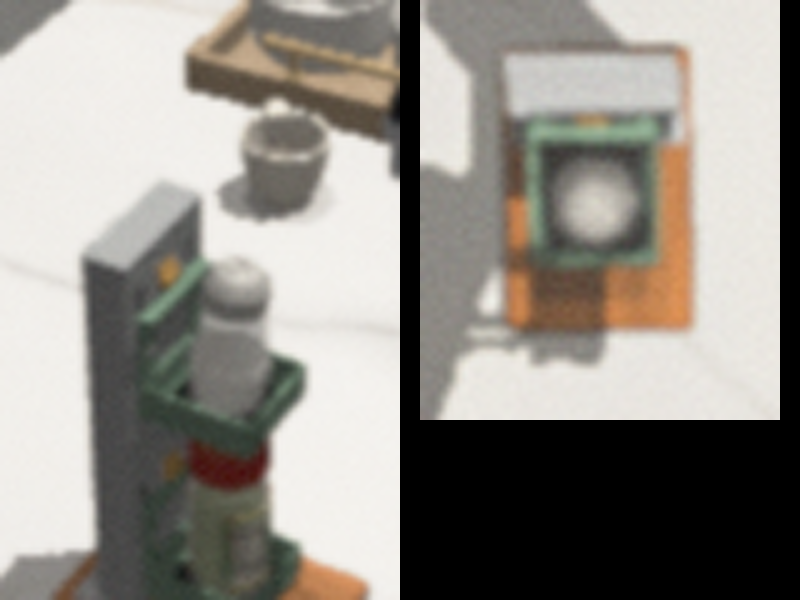

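The shaker stands upright in the middle of the tray (top px ~(319,248)), the catch still shows over the rail, the spice jar is in place, and the robot is clear. Handing in.

```bash
python3 -c "
from cell import job; print(job.sign_off())"
```

```text
the job is handed in; nothing more can be done
None
```

The job is handed in, though sign-off returned no verdict: the last pictures show the green holder hooked fully home in the upper slots with the brass catch out over its rail, the clear salt shaker upright in the middle of its tray, and no sign of any bystander having been moved.

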